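Hold a hinged satellite panel square with the matching positioning square

TASK

The green side panel of the small satellite frame leans in over its base plate on a stiff hinge. Of the three blue squares, take the one exactly as tall as the panel and press it, standing upright at about the middle of the panel, into the corner so that it pushes the panel back upright, with its foot flat on the base plate and its outer leg flush against the panel. Finish while still gripping it there and pressing it firmly both down and against the panel; leave the other two squares and the things lying around where they are.

Things in the scene. Friction and masses are not known exactly. Their poses are not given: they have to be found in the camera images.
- fixture: fixture fixed to the bench: aluminium base plate, 120 (x) x 170 (y) x 12 mm, on a black block, 18 mm high. Origin: centre of the underside, on the bench. y points along the plate towards the hinged panel, z up. The flat plate top is 30 mm above the bench, free from y = -85 mm to the panel foot at y = +60 mm. Two steel posts behind the panel stop it when upright.
- panel: green panel, 100 mm wide (x), 5 mm thick, 100 mm tall above the plate, solid over its middle 44 mm. Stiff friction hinge at its foot: it stays as left (first leaning 0.1 to 0.22 rad in, to -y of the fixture); 1 N at its top moves it; it stops upright. Origin: mid-width on the hinge line, where its inner face meets the plate top; z up the inner face, y outward.
- corner (a point): the corner between base plate top and panel foot at mid-width, 30 mm above the bench; axes as the fixture: the square is pressed along +y (towards the panel) and down.
- square100: blue L-shaped square standing on its foot, 100 mm tall and 100 mm long, 22 mm thick, about 220 g. Origin: centre of its underside. x across the thickness, y along the foot towards the upright leg, z up. Foot: 28 mm high, y = -50 to +50 mm. Upright leg: y = +18 to +50 mm, its flat outer face at y = +50 mm. This is the one that matches the panel's height.
- square100_heel (a point): the outer bottom edge of square100, at mid-thickness, below the outer face of the upright leg (50 mm from its origin along y): it belongs at the corner.
- square100_grip (a point): a point in the upright leg of square100, mid-thickness, 16 mm behind the outer face and 80 mm above the underside (20 mm below the top): a good place to grip across the 22 mm thickness from above.
- square80: blue L-shaped square standing on its foot, 80 mm tall and 80 mm long, 22 mm thick, about 170 g. Origin: centre of its underside. x across the thickness, y along the foot towards the upright leg, z up. Foot: 28 mm high, y = -40 to +40 mm. Upright leg: y = +8 to +40 mm, its flat outer face at y = +40 mm. Too small: leave it.
- square120: blue L-shaped square standing on its foot, 120 mm tall and 120 mm long, 22 mm thick, about 270 g. Origin: centre of its underside. x across the thickness, y along the foot towards the upright leg, z up. Foot: 28 mm high, y = -60 to +60 mm. Upright leg: y = +28 to +60 mm, its flat outer face at y = +60 mm. Too tall: leave it.
- meter: green hand-held meter lying on its back, 85 x 170 x 36 mm; origin: centre of its underside. A bystander.
- screwdriver: screwdriver lying on the bench, about 200 mm long along its x; a bystander.
- screw_tray: grey open tray, 90 x 120 x 25 mm; origin: centre of its underside. A bystander.
There are look-alikes about, which are no part of the job. Leave any red look-alike of the square100 alone.

How it is judged:
On the way:
1. the matching square is picked up off the bench (height (world z) of square100 above 0.04 m and contact force between the fingers and square100 above 1 N), for 0.2 s.
At the end, for the whole second after the job is handed in: the 100 mm square, gripped (>3 N) and still, presses the panel (>3 N) and base plate (>4.5 N); panel and square within 0.03 rad of upright, square within 0.05 rad of facing the panel; heel within 3.5 mm of the corner across, 3 mm in height, 25 mm of the panel's middle (contact force between square100 and panel above 3 N and contact force between square100 and fixture_c0 above 4.5 N and contact force between the fingers and square100 above 3 N and angle between each of panel, square100's own z axis and vertical below 0.03 rad and angle between the y axis of square100 and the y axis of fixture, either way round below 0.05 rad and x of square100_heel in the frame of corner between -0.025 and 0.025 m and y of square100_heel in the frame of corner between -0.0035 and 0.0035 m and z of square100_heel in the frame of corner between -0.003 and 0.003 m and linear speed of square100 below 0.01 m/s); the arm keeps its last pose, push and grip.
It fails at once if another square is picked up or pushed away (moved over 25 mm) (distance of any of square80, square120 from where it was at the start of the episode above 0.025 m).
It fails at once if a thing lying around is pushed over 25 mm (distance of any of meter, screwdriver, screw_tray from where it was at the start of the episode above 0.025 m).
It also fails if it takes over 54 s, if anything falls off the work surface, if the arm or the gripper's body presses on something with over 40 N, if the wrist force passes 120 N, or if a joint passes its speed limit or range.

ROBOT

A 6-joint arm with a two-finger parallel gripper is mounted at the origin on the work surface. World frame = base frame: x ahead of the robot, y to its left, z up, the work surface at z = 0. Lengths are in m, angles in rad, forces in N, time in s.
With the tool pointing down it reaches from about 0.3 to 1 m from the base axis. Payload 5.1 kg.
Tool frame: the origin (TCP) lies at the very end of the fingers, on their centre line; the grasp point (between the pads) lies 19 mm behind it; z points along the fingers, y is the direction in which the jaws open and shut (so a half turn about z gives the same grasp; the last joint's range is limited). The gripper opens to 95 mm and grips with 3 to 60 N. Pads are 20 mm wide; open, the fingers measure 119 mm over their backs; the gripper's body (75 mm by 180 mm) begins 59 mm behind the grasp point.
Start: joints at [1.072, 0.124, 1.65, -0, 1.367, -0.083], TCP at [0.263, 0.595, 0.194] pointing down, gripper open.
Joint ranges: [-2.61, 2.61], [-1.02, 2.33], [0.03, 2.71], [-1.35, 4.49], [0.32, 2.68], [-2.91, 2.91]. Speed limits (rad/s): [2.57, 2.57, 3.14, 3.14, 3.14, 3.14].

INTERFACE

Orientations are given as a 3x3 rotation matrix whose columns are the frame's x, y, z axes.
In Python, from plant import arm, optics gives the robot as it stands.
- The arm moves only by the shell command python3 -m creep 'ROWS' [FORCE]. ROWS is a JSON object of lists of equal length, an entry for each row: "claw": the closure, from -1 (fully open) to 1 (shut); "delta_pos": the shift along the tool's x, y, z in mm, a list of three; "angular": the turn, a rotation vector about the tool's x, y, z in degrees, a list of three. A call has 1 to 12 rows; each row shifts and turns the commanded pose from where the row before left it, along the tool's axes as they then stand; what a row does not reach is not made up. A row lasts 1/8 s, in which the tool goes at most 62.5 mm and 10.7 degrees, less where a joint would pass 70% of its speed; a pose out of reach is approached as far as the arm can. A call with a gripper value outside its range is refused whole. The fingers move at their own pace and stop on an object; FORCE is the grip in N (left out, the last holds). Time passes only in rows, so rows that do not move let the fingers close. It gives the time, the measured TCP pose, the force and the opening at its end, in the units of the state.
- arm.observe(): the state, without advancing time (a new reading comes with each control period).
- optics.capture(name): name is "scene" or "top"; returns the picture (420x560x3 uint8, red, green, blue); there is no depth.
- optics.camera_info(name): a dict with "fx", "fy", "cx", "cy" (pixels), "k1" (the pictures are not rectified: a ray, as slopes to the right and down, at radius r is drawn at 1 + k1 r^2 times it, then the intrinsics apply), "T" (4x4, takes a point from camera to world coordinates). Camera axes: x right, y down, z forward; pixel columns grow to the right and rows downward; lengths in m; the calibration is good to about 2 mm. A picture is of the moment at which its call begins. camera_info takes no time and is no camera call.
- arm.close_job(): hands the job in, once; it reports no verdict.
Trained networks look in the newest picture that a camera, given by its name, has taken for a name from the list of things; names that differ only in an ending like _2 or _b are one class to them, and where a whole thing is asked for, a point or a joint stands for the part that bears it (a point fixed in the world has none). Each returns a list of dicts, best first, with "conf" (0 to 1); they miss things now and then, are a little off and sometimes report something else, mostly with a low value. They report only what shows in the picture. A call takes as long as a camera call. They do not tell look-alikes from the thing itself.
- optics.spot_in(query, camera): "rect" ([left, top, right, bottom] in pixels, round what is visible of it).
- optics.cut_out(query, camera): "pixels" (420x560 bool, what is visible of it) and "rect" ([left, top, right, bottom] in pixels, round what is visible of it).
- optics.tip_of(query, camera): "pixel" ([column, row] in pixels: a listed point, or the origin of a listed thing).
The state is a dict: "time": time; "joint_pos": joint angles; "joint_vel": joint speeds; "joint_torque": joint torques, N m; "eef_pos": TCP position; "ee_rot": TCP orientation; "force": force on the tool from outside, world axes, zero at the start; "torque": the same for the moment, N m; "grip_width": finger opening in m.
Only numpy, scipy, OpenCV 4.12 (cv2) and the standard library are available. Lean on these libraries where they do the work, as an engineer would, in place of code of your own. Each camera call takes 0.05 s, during which the arm holds its last target. There are 200 camera calls.

## Working session

There is one attempt and no reset: what is moved stays moved. The work goes in short steps, Python scripts to look and compute and a shell command to move; the robot and the scene stay as the last step left them, time stands still between calls to the robot, and variables do not carry over. Pictures are saved under pics/ and viewed, about 8 in all and at most 12, crops included, and the job is handed in when it is done.

```bash
ls; mkdir -p pics
python3 - <<'E'
from plant import arm, optics
import cv2,numpy as np
for n in("scene","top"):
    im=optics.capture(n); cv2.imwrite(f"pics/{n}0.png",im[:,:,::-1])
    print(n,{k:np.round(v,3).tolist() for k,v in optics.camera_info(n).items()})
    for q in("square100","square80","square120","panel","fixture"):
        print(q,[(np.round(d["rect"]).tolist(),round(d["conf"],2)) for d in optics.spot_in(q,n)])
    for q in("square100_heel","square100_grip","square100","corner","panel"):
        print(q,[(np.round(d["pixel"],1).tolist(),round(d["conf"],2)) for d in optics.tip_of(q,n)])
s=arm.observe(); print({k:np.round(v,3).tolist() for k,v in s.items()})
E
```

```text
pics
scene {'fx': 433.917, 'fy': 433.917, 'cx': 277.568, 'cy': 212.262, 'k1': -0.03, 'T': [[0.731, 0.592, -0.338, 0.985], [0.682, -0.639, 0.356, -0.456], [-0.005, -0.491, -0.871, 1.067], [0.0, 0.0, 0.0, 1.0]]}
square100 [([230.0, 189.0, 275.0, 235.0], 0.75), ([158.0, 225.0, 189.0, 263.0], 0.64), ([128.0, 252.0, 156.0, 306.0], 0.62), ([209.0, 257.0, 243.0, 300.0], 0.58), ([298.0, 118.0, 356.0, 188.0], 0.15)]
square80 [([230.0, 189.0, 275.0, 235.0], 0.75), ([158.0, 225.0, 189.0, 263.0], 0.64), ([128.0, 252.0, 156.0, 306.0], 0.62), ([209.0, 257.0, 243.0, 300.0], 0.58), ([298.0, 118.0, 356.0, 188.0], 0.15)]
square120 [([230.0, 189.0, 275.0, 235.0], 0.75), ([158.0, 225.0, 189.0, 263.0], 0.64), ([128.0, 252.0, 156.0, 306.0], 0.62), ([209.0, 257.0, 243.0, 300.0], 0.58), ([298.0, 118.0, 356.0, 188.0], 0.15)]
panel [([320.0, 114.0, 351.0, 146.0], 0.89)]
fixture [([296.0, 120.0, 352.0, 186.0], 0.77)]
square100_heel [([242.8, 277.4], 0.91), ([145.2, 266.0], 0.7)]
square100_grip [([234.4, 265.9], 0.82), ([135.1, 263.8], 0.69)]
square100 [([174.2, 251.1], 0.7), ([225.7, 283.9], 0.64), ([145.4, 28
[... 851 characters left out ...]
0.72), ([137.0, 222.0, 216.0, 284.0], 0.57)]
square100_heel [([336.3, 225.2], 0.95), ([400.3, 294.8], 0.59)]
square100_grip [([412.7, 291.7], 0.73), ([347.1, 217.2], 0.69)]
square100 [([367.3, 291.0], 0.86), ([286.5, 257.3], 0.78), ([412.5, 278.3], 0.59), ([357.4, 222.4], 0.55)]
corner [([151.1, 259.9], 0.75)]
panel []
{'time': 1.1, 'joint_pos': [1.072, 0.124, 1.65, 0.0, 1.367, -0.083], 'joint_vel': [-0.001, 0.0, 0.0, -0.0, -0.003, -0.0], 'joint_torque': [0.001, -41.76, -36.023, 0.078, 0.043, -0.0], 'eef_pos': [0.263, 0.595, 0.194], 'ee_rot': [[-0.915, 0.404, -0.0], [0.404, 0.915, -0.0], [0.0, -0.0, -1.0]], 'force': [0.149, 0.671, -0.125], 'torque': [0.01, 0.029, 0.006], 'grip_width': 0.095}
```

Run:
```python
import cv2
a=cv2.imread("pics/scene0.png")[100:320,100:400]; cv2.imwrite("pics/s0c.png",cv2.resize(a,None,fx=2.66,fy=2.66,interpolation=2))
a=cv2.imread("pics/top0.png")[190:320,120:440]; cv2.imwrite("pics/t0c.png",cv2.resize(a,None,fx=2.5,fy=2.5,interpolation=2))
```

```text
(no output)
```

View pics/s0c.png

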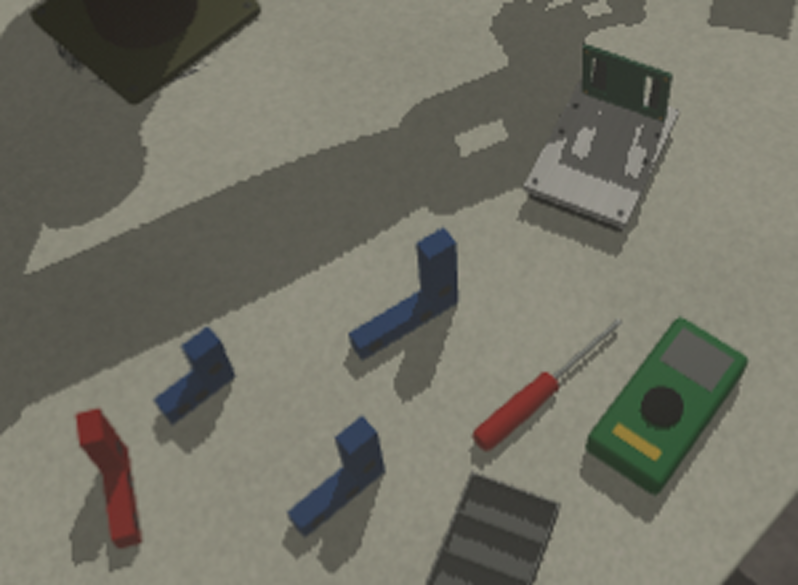

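View pics/t0c.png

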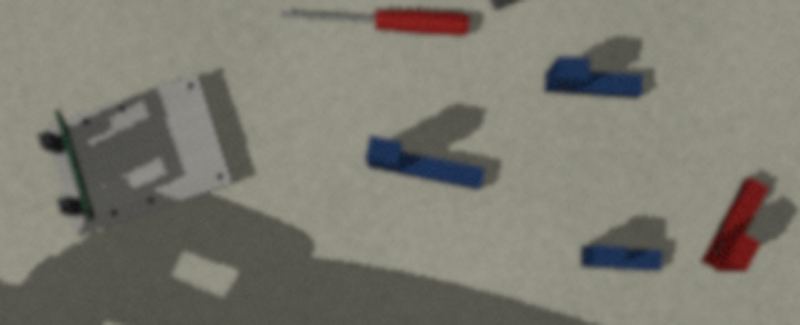

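The three blue squares differ clearly in size. In the scene view square100 is the medium one, at px (209–243, 257–300); in the top view it is at (339–378, 212–231). The biggest is at (230–275, 189–235), the smallest at (158–189, 225–263). The red look-alike is to one side, and the fixture is at (296–352, 114–188). Next I fit the poses by silhouette in both views.

```bash
cat > h.py <<'E'
import numpy as np,cv2
from plant import arm,optics
INFO={n:optics.camera_info(n) for n in("scene","top")}
S=4
def proj(P,n):
    c=INFO[n];T=np.array(c["T"]);p=(np.atleast_2d(P)-T[:3,3])@T[:3,:3]
    s=p[:,:2]/p[:,2:];s=s*(1+c["k1"]*(s**2).sum(1,keepdims=True))
    return s*[c["fx"],c["fy"]]+[c["cx"],c["cy"]]
def ray(px,n):
    c=INFO[n];T=np.array(c["T"]);d=(np.array(px)-[c["cx"],c["cy"]])/[c["fx"],c["fy"]];s=d.copy()
    for _ in range(20): s=d/(1+c["k1"]*(s@s))
    return T[:3,3],T[:3,:3]@np.r_[s,1]
def at_z(px,n,z):
    o,d=ray(px,n);return o+d*(z-o[2])/d[2]
def box(x0,x1,y0,y1,z0,z1): return np.array([[x,y,z] for x in(x0,x1) for y in(y0,y1) for z in(z0,z1)])/1000.
def square(h): return [box(-11,11,-h/2,h/2,0,28),box(-11,11,h/2-32,h/2,0,h)]
def pose(B,x,y,z,yaw):
    c,s=np.cos(yaw),np.sin(yaw);return B@np.array([[c,-s,0],[s,c,0],[0,0,1]]).T+[x,y,z]
def render(boxes,n):
    m=np.zeros((420*S,560*S),np.uint8)
    for b in boxes: cv2.fillConvexPoly(m,cv2.convexHull(np.round((proj(b,n)+.5)*S*16-8).astype(np.int32)),1,shift=4)
    return cv2.resize(m.astype(np.float32),(560,420),interpolation=cv2.INTER_AREA)
E
python3 - <<'E'
from h import *
from scipy.optimize import minimize
ims={};M={}
for n,r in(("scene",(209,257,243,300)),("top",(339,212,378,231))):
    im=optics.capture(n).astype(int);ims[n]=im
    x0,y0,x1,y1=[r[0]-6,r[1]-6,r[2]+6,r[3]+6]
    R,G,B=im[...,0],im[...,1],im[...,2]
    m=np.zeros((420,560),np.float32);m[y0:y1,x0:x1]=((B-R)>12)[y0:y1,x0:x1];M[n]=m
    for q in("fixture","panel"):
        d=optics.cut_out(q,n);
        for k,e in enumerate(d[:2]): print(n,q,e["conf"],np.round(e["rect"])); cv2.imwrite(f"pics/m_{n}_{q}{k}.png",e["pixels"]*np.uint8(255))
    print(n,m.sum())
best=None
def cost(p,h=100): return sum(abs(render([pose(b,*p) for b in square(h)],n)-M[n]).sum() for n in M)
c=at_z((358,222),"top",.02); print(c)
for yaw in np.arange(0,2*np.pi,np.pi/6):
    r=minimize(lambda q:cost([q[0],q[1],0,q[2]]),[c[0],c[1],yaw],method="Nelder-Mead",options=dict(initial_simplex=np.array([[c[0],c[1],yaw],[c[0]+.02,c[1],yaw],[c[0],c[1]+.02,yaw],[c[0],c[1],yaw+.4]])))
    if best is None or r.fun<best.fun: best=r
print("z=0",best.x,best.fun)
q=best.x
for h in(80,100,120):
  r=minimize(lambda p:cost(p,h),[q[0],q[1],0,q[2]],method="Nelder-Mead",options=dict(initial_simplex=np.array([q[0],q[1],0,q[2]])+np.r_[np.zeros((1,4)),np.diag([.005,.005,.005,.1])]))
  print(h,r.x,r.fun)
E
```

```text
scene fixture 0.93 [296. 121. 354. 186.]
scene panel 0.97 [316. 119. 351. 143.]
scene panel 0.39 [229. 186. 276. 238.]
scene 359.0
top fixture 0.83 [137. 221. 214. 286.]
top panel 0.67 [144. 234. 159. 279.]
top 411.0
[ 0.62754213 -0.2721805   0.02      ]
z=0 [ 0.6252664  -0.26944104 -0.05907525] 401.25
80 [ 0.62546452 -0.26191353  0.02061672 -0.09546376] 406.9375
100 [ 0.62528121 -0.26992856  0.00315476 -0.05794027] 392.125
120 [ 0.62400403 -0.27524735  0.00545585  0.01084619] 650.0
```

Run:
```python
import cv2,numpy as np
o=[]
for n,(y0,y1,x0,x1) in(("scene",(108,192,290,360)),("top",(215,290,130,222))):
    a=cv2.imread(f"pics/{n}0.png")[y0:y1,x0:x1]; o.append(cv2.resize(a,(390,int(390*(y1-y0)/(x1-x0))),interpolation=cv2.INTER_CUBIC))
H=max(i.shape[0] for i in o);o=[np.pad(i,((0,H-i.shape[0]),(0,5),(0,0))) for i in o]
cv2.imwrite("pics/fix.png",np.hstack(o));print([i.shape for i in o])
```

```text
[(468, 395, 3), (468, 395, 3)]
```

View pics/fix.png

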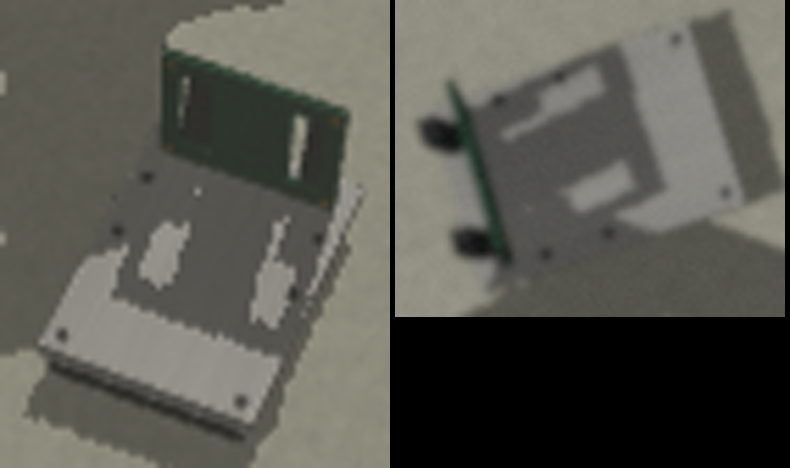

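Run:
```python
from h import *
from scipy.optimize import least_squares
# fixture frame points [mm] ; panel pts by lean
obs={"scene":{"FL":(296.8,170.0),"FR":(334.8,183.2),"PBL":(319.3,134.9),"PBR":(350.1,145.0),"PTL":(319.3,117.0),"PTR":(352.4,128.3)},
"top":{"FL":(211.3,262.0),"FR":(199,220),"PTR":(142.6,235),}}
def model(p):
    x,y,z,yaw,l=p
    s,c=np.sin(l),np.cos(l)
    L={"FL":(-60,-85,30),"FR":(60,-85,30),"PBL":(-50,60,30),"PBR":(50,60,30),"PTL":(-50,60-100*s,30+100*c),"PTR":(50,60-100*s,30+100*c)}
    return {k:pose(np.array([v])/1000,x,y,z,yaw)[0] for k,v in L.items()}
def res(p,n=None):
    m=model(p);return np.concatenate([ (proj(m[k],n)[0]-v) for n in obs for k,v in obs[n].items()])
b=None
for yaw in np.arange(0,6.28,.7):
    r=least_squares(res,[.45,.23,0,yaw,.15],loss="soft_l1")
    if b is None or r.cost<b.cost:b=r
print(b.x,b.cost);print(np.round(res(b.x).reshape(-1,2),1).tolist())
# mask debug
for n,(y0,y1,x0,x1) in(("scene",(250,306,203,250)),("top",(206,238,333,385))):
    im=optics.capture(n).astype(int);d=im[...,2]-im[...,0]
    print(n);[print("".join("%4d"%v for v in r)) for r in d[y0:y1:3,x0:x1:2]]
```

```text
[ 5.56315550e-01  2.09974903e-01 -1.08810101e-03  6.59671456e+00
  1.79027459e-01] 3.5150023899431053
[[-0.2, -0.9], [0.3, 0.5], [-0.6, -0.0], [-0.6, 0.8], [-0.3, -0.0], [-0.2, 0.2], [0.2, 1.0], [-1.3, -0.7], [-0.6, -1.6]]
scene
 -17 -17 -17 -16 -17 -17 -18 -16 -17 -16 -16 -17 -16 -16 -16 -16 -16 -16 -17 -17 -17 -17 -17 -16
 -16 -17 -16 -17 -17 -16 -17 -16 -16 -17 -17 -16 -17 -17 -17 -16 -17 -17 -16 -18 -17 -16 -17 -17
 -17 -17 -16 -18 -16 -16 -16 -17 -16 -16 -17 -16 -16 -16 -16 -17   3 -12 -17 -17 -18 -16 -17 -16
 -16 -17 -16 -16 -16 -16 -17 -16 -17 -17 -16 -16 -17 -16  -9  36  37  37  -8 -17 -16 -17 -17 -16
 -16 -16 -17 -17 -17 -16 -17 -17 -18 -17 -17 -17 -10  33  37  36  36  37  37  14 -16 -17 -17 -16
 -17 -17 -15 -16 -16 -17 -17 -16 -16 -16 -15 -16  32  37  36  37  36  32  12  12 -15 -17 -16 -17
 -16 -17 -17 -17 -16 -15 -17 -17 -16 -16 -17 -17   5  24  37  34  13  11  11  11 -13 -17 -17 -17
 -16 -15 -17 -16 -17 -17 -15 -16 -16 -17 -17 -16  -7  12  11  11  12  12  12  11   5 -17 -17 -16
 -16 -16 -17 -16 -16 -15 -16 -16 -17 -17 -16 -16 -18   8  11  12  11  10  -4   8  12 -16 -17 -1
[... 1430 characters left out ...]
53  55  56  39  10   5   3   4   7   2   0  -2  -2  -5  -9 -10 -11 -14
 -14 -15  -4  31  40  40  45  49  46  48  47  41  39  44  52  55  55  54  54  50  51  45   7  -7 -11 -15
 -15 -15  -5  31  34  29  21  28  36  39  41  53  54  54  55  56  54  57  54  53  54  51   8  -8 -10 -12
 -14 -14 -12  -9  -6  -2   0   2   5   1   2   8  17  24  28  32  32  31  31  37  43  34  -1 -11 -15 -13
 -15 -15 -14 -15 -14 -15 -15 -13 -14 -14 -15 -15 -14 -13 -10 -13 -13 -14 -13 -11  -9 -11 -13 -14 -15 -15
 -14 -14 -14 -15 -15 -14 -15 -15 -15 -14 -14 -14 -15 -14 -14 -15 -15 -14 -15 -14 -14 -15 -16 -15 -15 -14
 -15 -14 -15 -14 -15 -14 -14 -13 -14 -14 -15 -14 -13 -14 -14 -14 -14 -16 -14 -14 -15 -13 -15 -14 -15 -14
```

```bash
cat > fitsq.py <<'E'
from h import *
from scipy.optimize import minimize
M={}
for n,r in(("scene",(203,251,249,306)),("top",(333,206,384,237))):
    im=optics.capture(n).astype(int);x0,y0,x1,y1=r
    d=im[...,2]-im[...,0];m=np.zeros((420,560),np.float32);m[y0:y1,x0:x1]=(d>(-3 if n=="scene" else 12))[y0:y1,x0:x1]
    M[n]=m
def cost(p,h): return sum(abs(render([pose(b,*p) for b in square(h)],n)-M[n]).sum() for n in M)
c=at_z((358,222),"top",.02)
for h in(80,100,120):
  best=None
  for yaw in np.arange(0,2*np.pi,np.pi/6):
    x=np.array([c[0],c[1],0,yaw])
    for D in([.02,.02,.01,.4],[.003,.003,.003,.05]):
      r=minimize(cost,x,args=(h,),method="Nelder-Mead",options=dict(initial_simplex=x+np.r_[np.zeros((1,4)),np.diag(D)]));x=r.x
    if best is None or r.fun<best.fun: best=r
  print(h,best.x.round(4),best.fun,[m.sum() for m in M.values()])
  if h==100:
    q=best.x; z=minimize(lambda p:cost([p[0],p[1],0,p[2]],100),q[[0,1,3]],method="Nelder-Mead",options=dict(initial_simplex=q[[0,1,3]]+np.r_[np.zeros((1,3)),np.diag([.003,.003,.05])]));print("z0",z.x,z.fun)
E
python3 fitsq.py
python3 - <<'E'
from h import *
# refine fixture: edges overlay
p=[.5563,.2100,0,6.5967-2*np.pi]; l=.179;s,c=np.sin(l),np.cos(l)
quad={"plate":[(-60,-85,30),(60,-85,30),(60,85,30),(-60,85,30)],"pan":[(-50,60,30),(50,60,30),(50,60-100*s,30+100*c),(-50,60-100*s,30+100*c)]}
o=[]
for n,(y0,y1,x0,x1) in(("scene",(108,192,290,360)),("top",(215,290,130,222))):
    k=390/(x1-x0);a=optics.capture(n)[y0:y1,x0:x1,::-1];a=cv2.resize(a,(390,int(390*(y1-y0)/(x1-x0))),interpolation=cv2.INTER_CUBIC)
    for q,col in zip(quad.values(),((0,0,255),(0,255,255))):
        P=((proj(pose(np.array(q)/1000,*p),n)+.5-[x0,y0])*k*16).astype(np.int32); cv2.polylines(a,[P],True,col,1,shift=4)
    o.append(a)
H=max(i.shape[0] for i in o);o=[np.pad(i,((0,H-i.shape[0]),(0,5),(0,0))) for i in o]
cv2.imwrite("pics/fix2.png",np.hstack(o))
E
```

```text
80 [ 0.6279 -0.2623  0.0064  6.1974] 265.125 [np.float32(677.0), np.float32(411.0)]
100 [ 0.6261 -0.2697  0.0021 -0.0713] 112.1875 [np.float32(677.0), np.float32(411.0)]
z0 [ 0.62565442 -0.26935761 -0.06886826] 118.9375
120 [ 6.2510e-01 -2.7950e-01  1.2000e-03  6.2035e+00] 366.1875 [np.float32(677.0), np.float32(411.0)]
```

View pics/fix2.png

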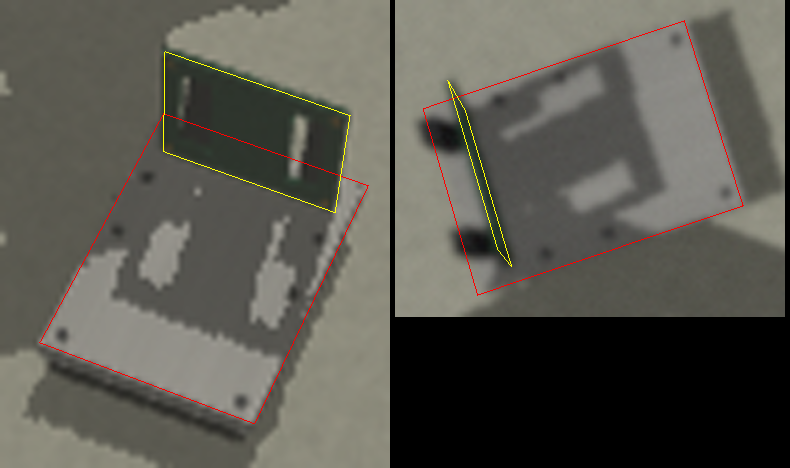

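The fixture fit matches in both views: origin (0.556, 0.210), yaw 0.3135, lean about 0.18. The 100 mm model fits the medium square best by a wide margin: (0.626, −0.270), yaw −0.07, z≈2 mm. The fixture fit gave z≈−1 mm, so both heights agree with the text. I now rotate the tool and travel to the square.

```bash
python3 -m creep '{"claw":[-1,-1,-1,-1,-1,-1,-1,-0.3,-0.3,-0.3,-0.3,-0.3],"delta_pos":[[0,0,0],[0,0,0],[0,0,0],[0,0,0],[0,0,0],[0,0,0],[0,0,0],[0,0,0],[-44.6,23.5,0],[-44.6,23.5,0],[-44.6,23.5,0],[-44.6,23.5,0]],"angular":[[0,0,8.8],[0,0,8.8],[0,0,8.8],[0,0,8.8],[0,0,8.8],[0,0,8.8],[0,0,8.8],[0,0,8.6],[0,0,0],[0,0,0],[0,0,0],[0,0,0]]}' 45
python3 -m creep '{"claw":[-0.3,-0.3,-0.3,-0.3,-0.3,-0.3,-0.3,-0.3,-0.3,-0.3,-0.3,-0.3],"delta_pos":[[-44.6,23.5,0],[-44.6,23.5,0],[-44.6,23.5,0],[-44.6,23.5,0],[-44.6,23.5,0],[-44.6,23.5,0],[-44.6,23.5,0],[-44.6,23.5,0],[-44.6,23.5,0],[-44.6,23.5,0],[-44.6,23.5,0],[-44.6,23.5,0]],"angular":[[0,0,0],[0,0,0],[0,0,0],[0,0,0],[0,0,0],[0,0,0],[0,0,0],[0,0,0],[0,0,0],[0,0,0],[0,0,0],[0,0,0]]}'
python3 -m creep '{"claw":[-0.3,-0.3,-0.3,-0.3],"delta_pos":[[-44.6,23.5,0],[-44.6,23.5,0],[0,0,0],[0,0,0]],"angular":[[0,0,0],[0,0,0],[0,0,0],[0,0,0]]}'
```

```text
time: 3.2
eef_pos: [0.3443, 0.4086, 0.1938]
ee_rot: [[0.07, 0.998, 0.0], [0.998, -0.07, 0.0], [0.0, 0.0, -1.0]]
force: [0.7, -0.5, 0.8]
grip_width: 0.0622
time: 4.7
eef_pos: [0.5881, -0.1453, 0.1938]
ee_rot: [[0.07, 0.998, 0.0], [0.998, -0.07, 0.0], [0.0, 0.0, -1.0]]
force: [0.6, 1.1, -0.0]
grip_width: 0.062
time: 5.2
eef_pos: [0.6279, -0.2355, 0.1933]
ee_rot: [[0.07, 0.998, -0.001], [0.998, -0.07, 0.001], [0.001, -0.001, -1.0]]
force: [0.0, -0.2, -0.4]
grip_width: 0.0619
```

```bash
python3 -m creep '{"claw":[-0.3,-0.3,-0.3,-0.3,-0.3,-0.3],"delta_pos":[[0,0,30],[0,0,30],[0,0,30],[0,0,30],[0,0,20],[0,0,0]],"angular":[[0,0,0],[0,0,0],[0,0,0],[0,0,0],[0,0,0],[0,0,0]]}'
python3 - <<'E'
from h import *
o=[]
sq=[pose(b,.6261,-.2697,0,-.07) for b in square(100)]
for n,(y0,y1,x0,x1) in(("scene",(210,320,180,290)),("top",(170,280,300,410))):
    a=optics.capture(n)[y0:y1,x0:x1,::-1];o.append(cv2.resize(a,(390,390),interpolation=cv2.INTER_CUBIC))
cv2.imwrite("pics/grasp.png",np.hstack(o))
E
```

```text
time: 5.95
eef_pos: [0.6269, -0.2344, 0.0519]
ee_rot: [[0.069, 0.998, -0.003], [0.998, -0.069, 0.002], [0.001, -0.003, -1.0]]
force: [1.0, 1.6, 0.6]
grip_width: 0.0619
```

View pics/grasp.png

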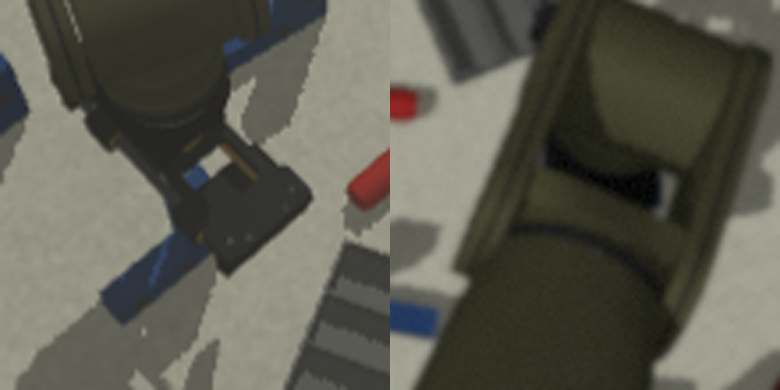

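The scene crop shows the leg between the two fingers at about crop px (190, 180), with the foot coming out at lower left. So I close and lift.

```bash
python3 -m creep '{"claw":[1,1,1,1,1,1],"delta_pos":[[0,0,0],[0,0,0],[0,0,0],[0,0,0],[0,0,0],[0,0,0]],"angular":[[0,0,0],[0,0,0],[0,0,0],[0,0,0],[0,0,0],[0,0,0]]}' 45
python3 -m creep '{"claw":[1,1,1,1,1,1,1,1],"delta_pos":[[0,0,-10],[0,0,-30],[0,0,-30],[0,0,-30],[0,0,-30],[0,0,-30],[0,0,-10],[0,0,0]],"angular":[[0,0,0],[0,0,0],[0,0,0],[0,0,0],[0,0,0],[0,0,0],[0,0,0],[0,0,0]]}'
```

```text
time: 6.8
eef_pos: [0.6282, -0.2359, 0.0537]
ee_rot: [[0.07, 0.998, -0.0], [0.998, -0.07, -0.0], [-0.0, -0.0, -1.0]]
force: [0.8, 0.1, 0.7]
grip_width: 0.0219
time: 7.8
eef_pos: [0.6284, -0.2359, 0.2241]
ee_rot: [[0.07, 0.998, 0.001], [0.998, -0.07, -0.0], [-0.0, 0.001, -1.0]]
force: [-0.2, -0.2, -1.4]
grip_width: 0.0218
```

```bash
python3 -m creep '{"claw":[1,1,1,1,1,1,1,1,1,1,1,1],"delta_pos":[[0,0,0],[0,0,0],[0,0,0],[45.5,6.9,0],[45.5,6.9,0],[45.5,6.9,0],[45.5,6.9,0],[45.5,6.9,0],[45.5,6.9,0],[45.5,6.9,0],[45.5,6.9,0],[45.5,6.9,0]],"angular":[[0,0,-7.3],[0,0,-7.3],[0,0,-7.4],[0,0,0],[0,0,0],[0,0,0],[0,0,0],[0,0,0],[0,0,0],[0,0,0],[0,0,0],[0,0,0]]}'
python3 -m creep '{"claw":[1,1,1],"delta_pos":[[45.5,6.9,0],[0,0,0],[0,0,0]],"angular":[[0,0,0],[0,0,0],[0,0,0]]}'
python3 - <<'E'
from h import *
o=[]
for n,(y0,y1,x0,x1) in(("scene",(80,190,260,370)),("top",(200,310,110,220))):
    a=optics.capture(n)[y0:y1,x0:x1,::-1];o.append(cv2.resize(a,(390,390),interpolation=cv2.INTER_CUBIC))
cv2.imwrite("pics/hover.png",np.hstack(o))
print(arm.observe()["force"])
E
```

```text
time: 9.3
eef_pos: [0.5594, 0.174, 0.2212]
ee_rot: [[-0.309, 0.951, -0.003], [0.951, 0.309, -0.001], [0.0, -0.003, -1.0]]
force: [1.1, 0.3, -2.4]
grip_width: 0.0221
time: 9.68
eef_pos: [0.5527, 0.2177, 0.222]
ee_rot: [[-0.309, 0.951, -0.002], [0.951, 0.309, -0.001], [-0.001, -0.003, -1.0]]
force: [0.6, -0.7, -1.4]
grip_width: 0.0219
[ 0.47011258  0.09675175 -2.18741087]
```

View pics/hover.png

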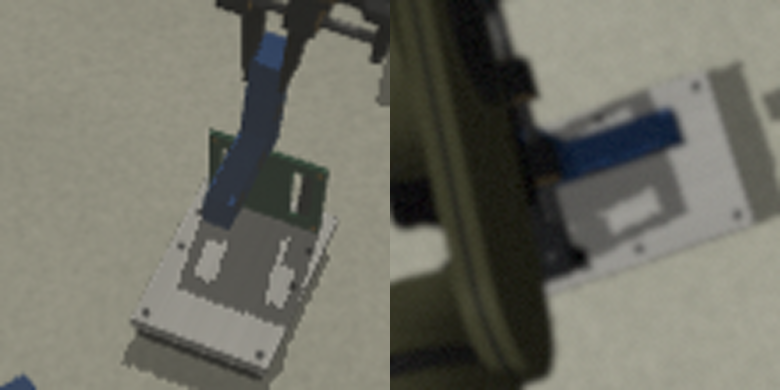

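The scene crop shows the square hanging upright over the plate with its leg towards the panel, aligned with the plate in the top view. I lower it near the plate.

```bash
python3 -m creep '{"claw":[1,1,1,1,1,1,1,1],"delta_pos":[[0,0,25],[0,0,25],[0,0,25],[0,0,25],[0,0,20],[0,0,12],[0,0,0],[0,0,0]],"angular":[[0,0,0],[0,0,0],[0,0,0],[0,0,0],[0,0,0],[0,0,0],[0,0,0],[0,0,0]]}' 60
python3 -m creep '{"claw":[1,1,1],"delta_pos":[[0,0,1.5],[0,0,0],[0,0,0]],"angular":[[0,0,0],[0,0,0],[0,0,0]]}'
python3 -m creep '{"claw":[1,1,1],"delta_pos":[[0,0,1.5],[0,0,0],[0,0,0]],"angular":[[0,0,0],[0,0,0],[0,0,0]]}'
```

```text
time: 10.78
eef_pos: [0.5542, 0.2183, 0.0928]
ee_rot: [[-0.309, 0.951, 0.002], [0.951, 0.309, 0.001], [-0.0, 0.002, -1.0]]
force: [-0.4, -0.5, -1.4]
grip_width: 0.022
time: 11.15
eef_pos: [0.5535, 0.2183, 0.0904]
ee_rot: [[-0.309, 0.951, 0.0], [0.951, 0.309, 0.0], [-0.0, 0.0, -1.0]]
force: [0.2, -0.1, -1.7]
grip_width: 0.0215
time: 11.52
eef_pos: [0.5534, 0.2182, 0.0886]
ee_rot: [[-0.309, 0.951, -0.0], [0.951, 0.309, -0.0], [0.0, -0.0, -1.0]]
force: [-0.0, 0.5, -2.5]
grip_width: 0.0216
```

```bash
for i in 1 2; do :; done
python3 -m creep '{"claw":[1,1,1],"delta_pos":[[0,0,2],[0,0,0],[0,0,0]],"angular":[[0,0,0],[0,0,0],[0,0,0]]}'
python3 -m creep '{"claw":[1,1,1],"delta_pos":[[0,0,1.5],[0,0,0],[0,0,0]],"angular":[[0,0,0],[0,0,0],[0,0,0]]}'
python3 -m creep '{"claw":[1,1,1],"delta_pos":[[0,0,1.5],[0,0,0],[0,0,0]],"angular":[[0,0,0],[0,0,0],[0,0,0]]}'
```

```text
time: 11.9
eef_pos: [0.5534, 0.2181, 0.0866]
ee_rot: [[-0.309, 0.951, -0.0], [0.951, 0.309, -0.0], [-0.0, -0.0, -1.0]]
force: [0.2, -0.6, -1.9]
grip_width: 0.0214
time: 12.28
eef_pos: [0.5534, 0.2182, 0.0851]
ee_rot: [[-0.309, 0.951, -0.0], [0.951, 0.309, -0.0], [-0.0, -0.0, -1.0]]
force: [-0.1, -0.5, -1.9]
grip_width: 0.0218
time: 12.65
eef_pos: [0.5535, 0.2182, 0.0837]
ee_rot: [[-0.309, 0.951, 0.0], [0.951, 0.309, 0.0], [0.0, 0.0, -1.0]]
force: [0.5, 0.6, -1.6]
grip_width: 0.0218
```

```bash
python3 -m creep '{"claw":[1,1,1],"delta_pos":[[0,0,1],[0,0,0],[0,0,0]],"angular":[[0,0,0],[0,0,0],[0,0,0]]}'
python3 -m creep '{"claw":[1,1,1],"delta_pos":[[0,0,1],[0,0,0],[0,0,0]],"angular":[[0,0,0],[0,0,0],[0,0,0]]}'
```

```text
time: 13.02
eef_pos: [0.5536, 0.2183, 0.0837]
ee_rot: [[-0.309, 0.951, 0.0], [0.951, 0.309, 0.0], [-0.0, 0.0, -1.0]]
force: [-2.8, -0.6, 4.5]
grip_width: 0.0218
time: 13.4
eef_pos: [0.5536, 0.2183, 0.0836]
ee_rot: [[-0.309, 0.951, 0.0], [0.951, 0.309, 0.0], [-0.0, 0.0, -1.0]]
force: [-5.1, -1.3, 10.0]
grip_width: 0.0216
```

Foot contact came at TCP z = 0.0837, as predicted, so the plate height is confirmed. I ease off to about 1 mm clear and slide towards the panel.

```bash
python3 -m creep '{"claw":[1,1,1,1,1,1,1,1,1,1,1],"delta_pos":[[0,0,-3],[0,0,0],[4,0,0],[4,0,0],[4,0,0],[4,0,0],[4,0,0],[4,0,0],[4,0,0],[0,0,0],[0,0,0]],"angular":[[0,0,0],[0,0,0],[0,0,0],[0,0,0],[0,0,0],[0,0,0],[0,0,0],[0,0,0],[0,0,0],[0,0,0],[0,0,0]]}'
python3 -m creep '{"claw":[1,1,1,1,1],"delta_pos":[[2,0,0],[2,0,0],[0,0,0],[0,0,0],[0,0,0]],"angular":[[0,0,0],[0,0,0],[0,0,0],[0,0,0],[0,0,0]]}'
```

```text
time: 14.78
eef_pos: [0.5446, 0.2449, 0.0845]
ee_rot: [[-0.309, 0.951, -0.0], [0.951, 0.309, 0.0], [0.0, -0.0, -1.0]]
force: [0.4, 0.0, -1.6]
grip_width: 0.0219
time: 15.4
eef_pos: [0.5435, 0.2487, 0.0847]
ee_rot: [[-0.309, 0.951, 0.0], [0.951, 0.309, 0.0], [0.0, 0.0, -1.0]]
force: [0.8, -0.3, -2.4]
grip_width: 0.0218
```

```bash
python3 -m creep '{"claw":[1,1,1,1],"delta_pos":[[1,0,0],[1,0,0],[0,0,0],[0,0,0]],"angular":[[0,0,0],[0,0,0],[0,0,0],[0,0,0]]}'
python3 -m creep '{"claw":[1,1,1],"delta_pos":[[1,0,0],[0,0,0],[0,0,0]],"angular":[[0,0,0],[0,0,0],[0,0,0]]}'
python3 -m creep '{"claw":[1,1,1],"delta_pos":[[1,0,0],[0,0,0],[0,0,0]],"angular":[[0,0,0],[0,0,0],[0,0,0]]}'
```

```text
time: 15.9
eef_pos: [0.5432, 0.2498, 0.0847]
ee_rot: [[-0.309, 0.951, 0.0], [0.951, 0.309, -0.001], [-0.001, -0.0, -1.0]]
force: [1.1, -6.0, -0.5]
grip_width: 0.0215
time: 16.27
eef_pos: [0.5432, 0.2499, 0.0847]
ee_rot: [[-0.309, 0.951, 0.001], [0.951, 0.309, -0.003], [-0.003, -0.0, -1.0]]
force: [2.8, -8.7, -0.8]
grip_width: 0.0215
time: 16.65
eef_pos: [0.5432, 0.2499, 0.0847]
ee_rot: [[-0.309, 0.951, 0.001], [0.951, 0.309, -0.005], [-0.005, -0.0, -1.0]]
force: [3.0, -11.7, -0.6]
grip_width: 0.0216
```

```bash
python3 -m creep '{"claw":[1,1,1,1],"delta_pos":[[0,0,1],[0,0,1],[0,0,0],[0,0,0]],"angular":[[0,0,0],[0,0,0],[0,0,0],[0,0,0]]}'
python3 -m creep '{"claw":[1,1,1],"delta_pos":[[0,0,1],[0,0,0],[0,0,0]],"angular":[[0,0,0],[0,0,0],[0,0,0]]}'
python3 -m creep '{"claw":[1,1,1],"delta_pos":[[0,0,1],[0,0,0],[0,0,0]],"angular":[[0,0,0],[0,0,0],[0,0,0]]}'
python3 - <<'E'
from h import *
o=[]
p=[.5563,.2100,0,.3135]
sq=[pose(b+[0,.010,.030],*p) for b in square(100)]
quad=[[(-50,60,30),(50,60,30),(50,60,130),(-50,60,130)]]
for n,(y0,y1,x0,x1) in(("scene",(80,190,260,370)),("top",(200,310,110,220))):
    a=optics.capture(n)[y0:y1,x0:x1,::-1];a=cv2.resize(a,(390,390),interpolation=cv2.INTER_CUBIC)
    b=a.copy()
    for q in quad: cv2.polylines(b,[((proj(pose(np.array(q)/1000,*p),n)+.5-[x0,y0])*390/110*16).astype(np.int32)],True,(0,255,255),1,shift=4)
    for q in sq: cv2.polylines(b,[cv2.convexHull(((proj(q,n)+.5-[x0,y0])*390/110*16).astype(np.int32))],True,(0,0,255),1,shift=4)
    o+=[a,b] if n=="scene" else []
cv2.imwrite("pics/in.png",np.hstack(o))
E
```

```text
time: 17.15
eef_pos: [0.5436, 0.25, 0.084]
ee_rot: [[-0.309, 0.951, 0.002], [0.951, 0.309, -0.004], [-0.005, 0.001, -1.0]]
force: [2.1, -11.5, 4.5]
grip_width: 0.0216
time: 17.52
eef_pos: [0.5438, 0.2501, 0.0837]
ee_rot: [[-0.309, 0.951, 0.002], [0.951, 0.309, -0.004], [-0.005, 0.001, -1.0]]
force: [1.0, -11.8, 6.6]
grip_width: 0.0216
time: 17.9
eef_pos: [0.5438, 0.2501, 0.0837]
ee_rot: [[-0.309, 0.951, 0.002], [0.951, 0.309, -0.004], [-0.005, 0.001, -1.0]]
force: [-1.4, -12.4, 10.4]
grip_width: 0.0219
```

View pics/in.png

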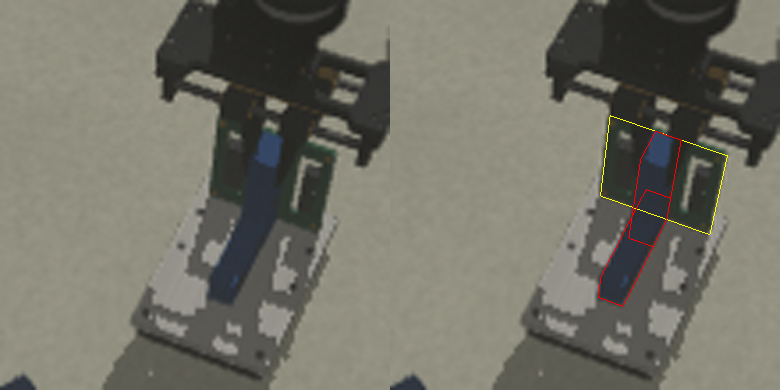

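The panel is upright: its edges lie on the upright outline, with the right top corner near (727, 152). The square sits mid-panel with its foot end on the model outline. I add a little more preload down and check it stays steady.

```bash
python3 -m creep '{"claw":[1,1,1,1],"delta_pos":[[0,0,1],[0.7,0,0.5],[0,0,0],[0,0,0]],"angular":[[0,0,0],[0,0,0],[0,0,0],[0,0,0]]}'
python3 -m creep '{"claw":[1,1,1,1,1,1,1,1],"delta_pos":[[0,0,0],[0,0,0],[0,0,0],[0,0,0],[0,0,0],[0,0,0],[0,0,0],[0,0,0]],"angular":[[0,0,0],[0,0,0],[0,0,0],[0,0,0],[0,0,0],[0,0,0],[0,0,0],[0,0,0]]}'
cat > fitf.py <<'E'
from h import *
from scipy.optimize import minimize
# image check of the foot: blue in scene, free pitch about tool y and position along fixture y
im=optics.capture("scene").astype(int);R,G,B=im[...,0],im[...,1],im[...,2]
m=np.zeros((420,560),np.float32);m[112:170,310:350]=((B-R)>2)[112:170,310:350]
def boxes(p):
    x,y,z,yaw,pit=p;c,s=np.cos(pit),np.sin(pit);Rx=np.array([[1,0,0],[0,c,-s],[0,s,c]])
    return [pose((b-[0,.05,0])@Rx.T+[x,y,z],.5563,.21,0,.3135+yaw) for b in square(100)]
def cost(p): 
    r=render(boxes(p),"scene");w=np.zeros_like(m);w[136:170,310:350]=1;return (abs(r-m)*w).sum()
x=np.array([0,.06,.03,0,0])
for D in([.004,.004,.004,.05,.05],[.002]*3+[.02]*2):
    r=minimize(lambda q:cost([q[0],q[1],.03,q[2],q[3]]),x[[0,1,3,4]],method="Nelder-Mead",options=dict(initial_simplex=x[[0,1,3,4]]+np.r_[np.zeros((1,4)),np.diag([D[0],D[1],D[3],D[4]])]));x=np.array([r.x[0],r.x[1],.03,r.x[2],r.x[3]])
print(x.round(4),r.fun,m.sum(),arm.observe()["torque"])
E
python3 fitf.py
```

```text
time: 18.5
eef_pos: [0.5439, 0.2501, 0.0837]
ee_rot: [[-0.309, 0.951, 0.003], [0.951, 0.309, -0.006], [-0.006, 0.001, -1.0]]
force: [-3.2, -15.5, 16.9]
grip_width: 0.0217
time: 19.5
eef_pos: [0.5439, 0.2501, 0.0837]
ee_rot: [[-0.309, 0.951, 0.003], [0.951, 0.309, -0.006], [-0.006, 0.001, -1.0]]
force: [-4.7, -16.0, 16.5]
grip_width: 0.0218
[-0.0008  0.0614  0.03   -0.0109  0.0317] 26.6875 465.0 [-2.72606605  1.10620626  0.19893279]
```

```bash
python3 -c "
from plant import arm
print(arm.close_job()); print(arm.observe()['force'])"
```

```text
the job is handed in; nothing more can be done
None
the job is handed in; nothing more can be done
```

I picked up the medium blue square, carried it over the others, and pressed it into the corner so that it pushed the panel upright. I handed the job in still gripping it at 60 N and pressing. The silhouette mismatch was 112 px for the 100 mm model, against 265 px for 80 mm and 366 px for 120 mm. The hand-in gives no verdict.

**Last checks:**
- **Force:** the wrist read about 17 N towards the panel and 17 N down. It was steady over one second, with no TCP motion.
- **Height:** the TCP was at the same height (0.0837 m) as at the foot's first contact with the plate, so the foot should be flat.
- **Position:** the heel was about 2 mm short of the estimated corner by the arm's own reading, and 1.4 mm past it by the image fit. It was within about 2 mm of mid-panel in the image fit.
- **Panel:** it looked upright in the scene picture and stopped hard.
- **Time:** about 20 s of the 54 s allowed.

**Disagreement:** the last image fit of the foot, from one view with much of the square hidden, gave a pitch of 0.03 rad. That is right at the limit, but it would put the foot about 3 mm into the plate, so I took it as a fitting error. The measured tool tilt was 0.006 rad.

I did not re-measure the other squares and bystanders at the end, but all carrying was done well above them.

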